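# Hold a brass blank square in the filing jig with a push block

### The arm

A 6-joint arm with a two-finger parallel gripper is mounted at the origin on the work surface. World frame = base frame: x ahead of the robot, y to its left, z up, the work surface at z = 0. Lengths are in m, angles in rad, forces in N, time in s.
With the tool pointing down it reaches from about 0.225 to 0.875 m from the base axis. Payload 3.4 kg.
Tool frame: the origin (TCP) lies midway between the tips of the shut fingers; the grasp point (between the pads) lies 19 mm behind it; z points along the fingers, y is the direction in which the jaws open and shut (so a half turn about z gives the same grasp; the last joint's range is limited). The gripper opens to 85 mm and grips with 20 to 120 N. Pads are 22 mm wide; open, the fingers measure 114 mm over their backs; the gripper's body (76 mm by 85 mm) begins 54 mm behind the grasp point. The pads swing forward as they close: fully open they stand 13 mm farther back than shut.
Start: joints at [1.029, 0.276, 1.505, -0, 1.361, -0.121], TCP at [0.235, 0.525, 0.231] pointing down, gripper open.
Joint ranges: [-2.89, 2.89], [-0.75, 2.08], [0.22, 2.7], [-1.18, 4.32], [0.11, 2.71], [-2.7, 2.7]. Speed limits (rad/s): [2.57, 2.57, 3.14, 3.14, 3.14, 3.14].

### API

Orientations are given as a unit quaternion [w, x, y, z].
In Python, from rig import monitor, imaging, ticket gives the robot as it stands.
- The arm moves only by the tool servo_tool, never from a script. Its argument "commands" is text: rows parted by semicolons, each of 5 numbers parted by spaces: the shift along the tool's x, y, z in cm, then the turn about the tool's z in rad, then the gripper command: -1 is shut, 1 is fully open, values between are in proportion. In form: x y z twist claw; .... A call has 1 to 10 rows; each row is the pose to reach, as a shift and turn from the pose commanded when the call began, along the tool's axes at that moment; what a row does not reach only later rows make up. A row lasts 1/12 s, in which the tool goes at most 41.7 mm and 7.16 degrees, less where a joint would pass 70% of its speed; a pose out of reach is approached as far as the arm can. A call with a gripper value outside its range is refused whole. The fingers move at their own pace and stop on an object; "newtons" is the grip in N (left out, the last holds). Time passes only in rows, so rows that repeat a pose let the fingers close. It gives the time, the measured TCP pose, the force and the opening at its end, in the units of the state.
- monitor.get_state(): the state, without advancing time (a new reading comes with each control period).
- imaging.get_image(name): name is "side" or "top"; returns the picture (384x512x3 uint8, red, green, blue); there is no depth.
- imaging.get_calibration(name): a dict with "camera_matrix" (3x3 intrinsics, pixels), "R" (3x3) and "t" (3): a world point X has camera coordinates R X + t. Camera axes: x right, y down, z forward; pixel columns grow to the right and rows downward; lengths in m; the calibration is good to about 2 mm. A picture is of the moment at which its call begins. get_calibration takes no time and is no camera call.
- ticket.sign_off(): hands the job in, once; it reports no verdict.
The state is a dict: "clock": time; "qpos": joint angles; "qd": joint speeds; "effort": joint torques, N m; "position": TCP position; "ee_rot": TCP orientation; "contact_force": force on the tool from outside, world axes, zero at the start; "moment": the same for the moment, N m; "width": finger opening in m.
Only numpy, scipy, OpenCV 4.12 (cv2) and the standard library are available. Lean on these libraries where they do the work, as an engineer would, in place of code of your own. Each camera call takes 0.05 s, during which the arm holds its last target. There are 200 camera calls.

### The job

Get the brass bar ready for filing: lay it flat in the filing jig's corner, one long side against the dark fence and one end against the blue stop, and let go of it. Then take the wooden push block by its grip, hook its notch over the bar's near top edge and lean on it in one firm diagonal push, forward and down, so that the bar is pressed against the fence and the bed together. Finish while holding that push through the block, the fingers off the bar, and leave the bowl, jar and ingot mould where they are.

Things in the scene. Friction and masses are not known exactly. Their poses are not given: they have to be found in the camera images.
- jig: Filing jig fixed to the bench (it does not move), a plate 170 (x) by 200 (y) mm. Origin on the bench under its centre; +x points to the fence (away from the robot, within about 0.35 rad), +y to the stop, z up.
- bed: The jig's polished aluminium bed (slippery, friction about 0.25, like fence and stop), covering the whole plate; its top is 12 mm above the bench. Origin 4 mm above the bench under the jig's centre; axes as the jig's.
- fence: Dark steel fence along the jig's far (+x) edge, 25 mm thick, 200 mm long along y, standing 14 mm above the bed. Its inner face, looking to the jig's -x, is 60 mm in +x from the jig's centre. Rigid. Origin at the centre of its underside.
- stop: Blue end stop on the bed at the jig's +y end, meeting the fence at a right angle; 55 mm (x) by 25 mm (y), standing 14 mm above the bed. Its inner face, looking to -y, is 75 mm in +y from the jig's centre. Rigid. Origin at the centre of its underside.
- corner (a point): The inside corner of fence and stop, at the bed's top surface; axes as the jig's. The bar is seated when its centre is 12 mm in -x and 45 mm in -y from here, its long side along y.
- bar: Loose brass bar, 24 mm (x) by 90 mm (y, its length) by 30 mm high (z), about 0.45 kg; symmetric, either end may go to the stop. Origin at the centre of its underside. In the jig it stands 16 mm higher than fence and stop, so it can be held there by its upper part.
- pusher: Loose wooden push block, 0.14 kg, standing on its white-painted heel, 40 (x) by 60 (y) by 45 mm high; origin at the centre of the heel's underside. A red nose, 60 mm wide (y), juts from the heel's front (+x) face: x 20 to 36 mm, heights 24 to 45 mm. On top, centred over the origin, a dark wooden grip, 22 (x) by 45 (y) mm, heights 45 to 81 mm. It is used with +x towards the fence.
- notch (a point): Inner edge of the push block's notch, where the nose's underside (height 24 mm) meets the heel's front face (x = 20 mm), mid-width; axes as the block's. The notch is 16 mm deep under the nose. In use this edge sits on the bar's near top edge, around mid-length, the heel hanging 6 mm clear of the bed. A firm hold is some 10 N or more forward and 10 N or more down.
- bowl: Bystander: white ceramic bowl, 100 mm across, 45 mm high, origin under its centre.
- jar: Bystander: amber glass jar with a white cap, 56 mm across, 70 mm high, origin under its centre.
- ingot_mould: Bystander: dark steel ingot mould, 50 mm (x) by 90 mm (y) by 28 mm high, origin under its centre.
Things that resemble listed ones, but are neither listed nor needed, are in the scene too. Leave any green or turquoise look-alike of the pusher alone.

How it is judged:
On the way, in this order (a step that is already met when the one before it is completed fails the run):
1. The bar lies on the jig's bed, let go of (contact force between bar and bed above 2 N and contact force between the fingers and bar below 0.1 N and angle between bar's own z axis and vertical below 0.07 rad), for 0.1 s.
2. The push block is lifted off the bench in the fingers (contact force between the fingers and pusher above 1 N and height (world z) of pusher above 0.013 m and contact force between pusher and bar below 0.1 N), for 0.1 s.
At the end, for the whole second after the job is handed in: Bar seated in the corner within 3.5 mm, flat, within 0.05 rad of the fence; over 3 N on the fence, over 8 N on the bed; pushed (over 4 N) by the block hooked on its near top edge, heel 1 to 13 mm off the bed, block within 0.2 rad of square; fingers hold the block, not the bar; all still (x of bar in the frame of corner between -0.016 and -0.009 m and y of bar in the frame of corner between -0.049 and -0.042 m and z of bar in the frame of corner between -0.003 and 0.003 m and angle between the y axis of bar and the y axis of jig, either way round below 0.05 rad and angle between bar's own z axis and vertical below 0.07 rad and contact force between bar and fence above 3 N and contact force between bar and bed above 8 N and contact force between pusher and bar above 4 N and contact force between the fingers and pusher above 1 N and contact force between each of the fingers, the arm and bar below 0.5 N and angle between the x axis of pusher and the x axis of jig, either way round below 0.2 rad and angle between pusher's own z axis and vertical below 0.2 rad and x of pusher in the frame of corner between -0.054 and -0.036 m and y of pusher in the frame of corner between -0.09 and 0 m and z of pusher in the frame of corner between 0.001 and 0.013 m and linear speed of bar below 0.01 m/s and linear speed of pusher below 0.02 m/s); the arm keeps its last pose, push and grip.
It fails at once if The bowl is moved by more than 30 mm (distance of bowl from where it was at the start of the episode above 0.03 m).
It fails at once if The jar is moved by more than 30 mm (distance of jar from where it was at the start of the episode above 0.03 m).
It fails at once if The ingot mould is moved by more than 30 mm (distance of ingot_mould from where it was at the start of the episode above 0.03 m).
It also fails if it takes over 58 s, if anything falls off the work surface, if the arm or the gripper's body presses on something with over 40 N, if the wrist force passes 120 N, or if a joint passes its speed limit or range.

## Working session

There is one attempt and no reset: what is moved stays moved. The work goes in short steps, Python scripts to look and compute and a tool call to move; the robot and the scene stay as the last step left them, time stands still between calls to the robot, and variables do not carry over. Pictures are saved under pics/ and viewed, and the job is handed in when it is done.

Besides the shell and the picture viewer there is one more tool, called after "Request:" as name(argument=value, ...) on one line, values as JSON. servo_tool: Moves the arm, as the interface text tells. Its arguments: {"type":"object","properties":{"commands":{"type":"string"},"newtons":{"type":"number"}},"required":["commands"]}

```bash
mkdir -p pics
python3 - <<'E'
from rig import monitor, imaging
import cv2,numpy as np
s=monitor.get_state(); print(s)
for n in("top","side"):
    im=imaging.get_image(n); cv2.imwrite(f"pics/{n}0.png",im[:,:,::-1]); c=imaging.get_calibration(n)
    print(n,{k:np.round(v,4).tolist() for k,v in c.items()})
E
```

```text
{'clock': 0.0, 'qpos': array([ 1.02898271e+00,  2.76642538e-01,  1.50612034e+00,  1.12378515e-05,
        1.36070584e+00, -1.21004355e-01]), 'qd': array([-5.37436543e-04,  1.16675307e-03, -6.93465602e-04,  1.16343564e-03,
       -6.52146567e-05, -1.36873260e-03]), 'effort': array([-1.21769190e-04, -4.16775477e+01, -2.45802283e+01, -5.84126974e-04,
        1.11642419e-02, -1.35252799e-05]), 'position': array([0.23462076, 0.52438635, 0.2304177 ]), 'ee_rot': array([-3.10407925e-04,  2.08856684e-01,  9.77945809e-01, -8.85200643e-04]), 'contact_force': array([-0.40497697,  0.1282929 ,  0.69014997]), 'moment': array([ 0.01819143, -0.03387074, -0.01688404]), 'width': 0.08547698105386096}
top {'camera_matrix': [[490.2264, 0.0, 265.2451], [0.0, 490.2264, 190.2425], [0.0, 0.0, 1.0]], 'R': [[0.012, -0.9999, 0.0098], [-0.9967, -0.0127, -0.0796], [0.0797, -0.0088, -0.9968]], 't': [0.0521, 0.5907, 1.3038]}
side {'camera_matrix': [[348.3942, 0.0, 251.4289], [0.0, 348.3942, 193.0401], [0.0, 0.0, 1.0]], 'R': [[0.8354, -0.5494, -0.0164], [-0.3816, -0.5581, -0.7368], [0.3956, 0.6218, -0.6759]], 't': [-0.422, 0.3081, 0.7613]}
```

View pics/top0.png

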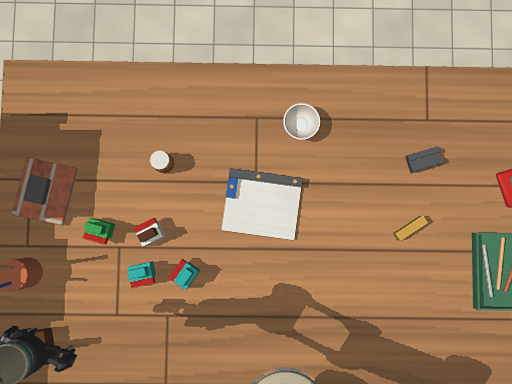

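View pics/side0.png

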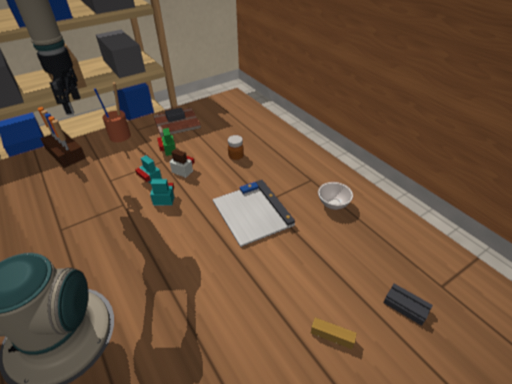

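Top view: the jig is at (262,208), with the blue stop on the left (+y) at (232,188) and the dark fence along its upper edge. The brass bar is at (412,228), ingot mould (426,160), bowl (302,121) and jar (160,160). There are four push-block candidates: green (98,230), turquoise (141,273), turquoise (185,274), and white heel with dark grip (150,232). The last one fits the description, so I'll confirm it in an enlarged crop while measuring.

```bash
cat > h.py <<'E'
import cv2,numpy as np
from rig import monitor, imaging
def ray(name,px,z):
    c=imaging.get_calibration(name);K,R,t=(np.array(c[k]) for k in("camera_matrix","R","t"))
    px=np.atleast_2d(np.asarray(px,float)); d=(np.linalg.inv(K)@np.c_[px,np.ones(len(px))].T).T@R
    o=-R.T@t; return (o+d*((z-o[2])/d[:,2])[:,None])[:,:2]
def proj(name,X):
    c=imaging.get_calibration(name);K,R,t=(np.array(c[k]) for k in("camera_matrix","R","t"))
    p=(K@(R@np.atleast_2d(X).T+t[:,None])).T; return p[:,:2]/p[:,2:]
def blob(mask,x0,y0,x1,y1):
    m=np.zeros_like(mask); m[y0:y1,x0:x1]=mask[y0:y1,x0:x1]
    cs,_=cv2.findContours(m,cv2.RETR_EXTERNAL,cv2.CHAIN_APPROX_NONE); return max(cs,key=cv2.contourArea)
def crop(im,x0,y0,x1,y1,f,fn): cv2.imwrite(fn,cv2.resize(im[y0:y1,x0:x1],None,fx=f,fy=f,interpolation=cv2.INTER_CUBIC))
def rect(c,name,z):
    w=ray(name,c.reshape(-1,2),z).astype(np.float32); (x,y),(a,b),th=cv2.minAreaRect(w*1000)
    th=th if a>b else th+90   # direction of long side, world
    return round(x,1),round(y,1),round(max(a,b),1),round(min(a,b),1),round(np.deg2rad((th+90)%180-90),3)
E
python3 - <<'E'
from h import *
im=cv2.imread("pics/top0.png"); 
a=cv2.resize(im[212:252,130:175],None,fx=8,fy=8,interpolation=3); b=cv2.resize(im[205:245,385:440],None,fx=7,fy=8,interpolation=3)
cv2.imwrite("pics/c1.png",np.hstack([a,b])); crop(im,215,160,315,245,7,"pics/c2.png")
h=cv2.cvtColor(im,cv2.COLOR_BGR2HSV)
bar=cv2.inRange(h,(20,130,90),(35,255,255)); print("bar",rect(blob(bar,380,200,450,250),"top",.03))
plate=cv2.inRange(h,(0,0,170),(180,60,255)); print("plate",rect(blob(plate,210,160,320,250),"top",.012))
dark=cv2.inRange(h,(0,0,0),(180,120,95)); print("fence",rect(blob(dark,215,160,312,195),"top",.026))
blue=cv2.inRange(h,(100,130,60),(130,255,255)); print("stop",rect(blob(blue,215,160,250,205),"top",.026))
E
```

```text
bar (493.2, -330.5, 94.2, 26.8, np.float64(-0.99))
plate (541.2, 70.6, 199.2, 144.4, np.float64(1.446))
fence (625.3, 58.9, 199.4, 26.2, np.float64(1.443))
stop (597.3, 151.5, 52.9, 22.6, np.float64(-0.125))
```

View pics/c1.png

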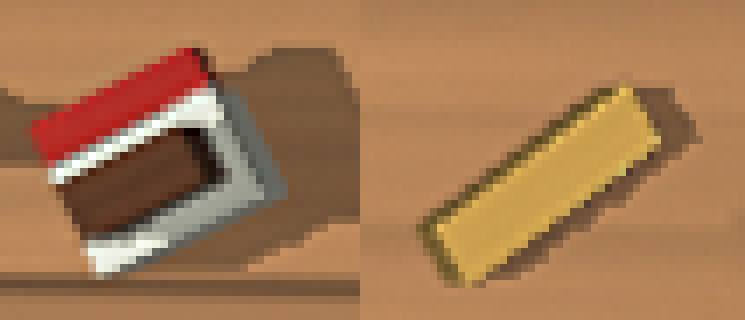

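View pics/c2.png

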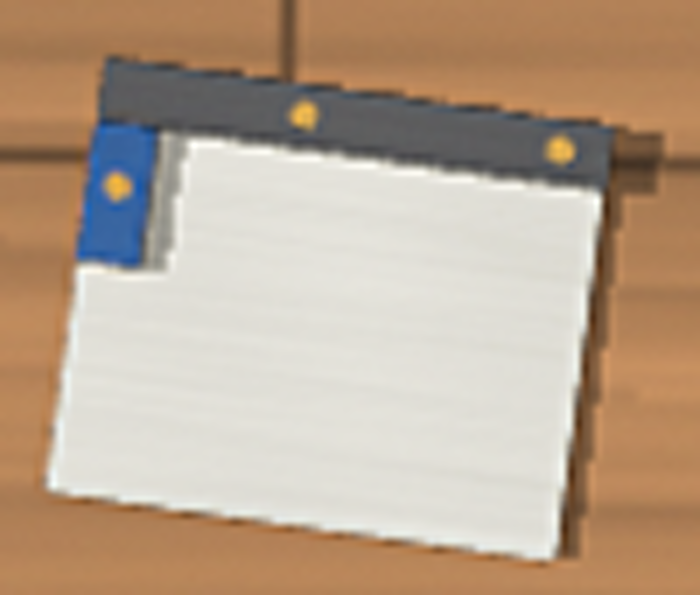

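The crop confirms the pusher at (150,232): white heel, red nose pointing up and left, brown grip. The bar is the brass one. Next I measure the bar's top face and the block.

Run:
```python
from h import *
im=cv2.imread("pics/top0.png");h=cv2.cvtColor(im,cv2.COLOR_BGR2HSV)
print("bar",rect(blob(cv2.inRange(h,(15,100,155),(35,255,255)),380,200,450,250),"top",.03))
for lo in(20,45): print("grip",rect(blob(cv2.inRange(h,(0,80,lo),(14,235,110)),136,220,162,244),"top",.081))
m=cv2.inRange(h,(0,190,90),(6,255,255))|cv2.inRange(h,(174,190,90),(180,255,255)); print("nose",rect(blob(m,130,210,165,245),"top",.045))
w=cv2.inRange(h,(0,0,110),(180,60,255)); c=blob(w,130,210,170,250);print("heel",rect(c,"top",.045))
si=cv2.imread("pics/side0.png"); crop(si,130,115,230,215,6,"pics/s1.png")
print(proj("top",[[0.5,.3,.081]]), h[232,150],h[228,153])
```

```text
bar (493.2, -333.7, 92.2, 24.3, np.float64(-0.971))
grip (468.4, 361.6, 47.9, 19.6, np.float64(-1.092))
grip (467.4, 363.6, 43.3, 19.6, np.float64(-1.092))
nose (493.4, 377.4, 57.4, 13.1, np.float64(-1.091))
heel (467.4, 364.9, 59.6, 40.5, np.float64(-1.081))
[[171.47647466 222.15691172]] [ 11 149  89] [  4 255  16]
```

View pics/s1.png

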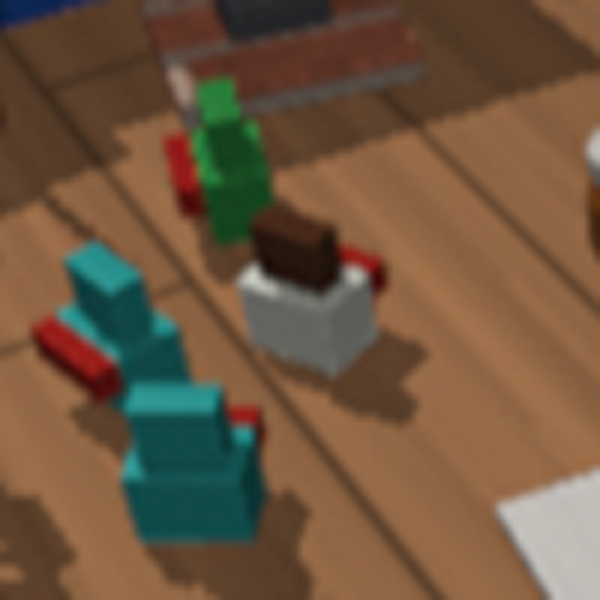

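```bash
cat >> h.py <<'E'
from scipy.spatial.transform import Rotation as Ro
def go(x,y,z,yaw,s=None):
    s=s or monitor.get_state(); q=s["ee_rot"]; R=Ro.from_quat([*q[1:],q[0]]).as_matrix()
    cur=np.arctan2(R[1,1],R[0,1]); d=R.T@(np.array([x,y,z])-s["position"])*100
    tw=-((yaw-cur+np.pi/2)%np.pi-np.pi/2)
    print("shift cm",np.round(d,2),"twist",round(tw,3),"pos",np.round(s["position"]*1000,1),"yaw",round(cur,3),"F",np.round(s["contact_force"],1),"w",round(s["width"]*1000,1),"t",round(s["clock"],2))
E
python3 -c "
from h import *
go(.4935,-.334,.12,.59)"
```

```text
shift cm [-58.7  -67.76  11.15] twist 0.56 pos [234.6 524.4 230.5] yaw 1.15 F [-0.1 -0.  -0. ] w 85.4 t 0.1
```

Request:
servo_tool(commands="-58.7 -67.8 0 0.56 1;-58.7 -67.8 0 0.56 1;-58.7 -67.8 0 0.56 1;-58.7 -67.8 0 0.56 1;-58.7 -67.8 0 0.56 1;-58.7 -67.8 0 0.56 1;-58.7 -67.8 0 0.56 1;-58.7 -67.8 0 0.56 1;-58.7 -67.8 0 0.56 1;-58.7 -67.8 0 0.56 1", newtons=60)

```text
clock: 0.93
position: [0.3548, 0.1241, 0.2312]
ee_rot: [0.0, 0.471, 0.882, 0.0]
contact_force: [0.7, 0.4, 0.6]
width: 0.0853
```

```bash
python3 -c "
from h import *
go(.4935,-.334,.12,.59)"
```

```text
shift cm [-45.77 -13.99  11.12] twist 0.001 pos [354.8 124.1 231.2] yaw 0.591 F [0.7 0.4 0.6] w 85.3 t 0.93
```

Request:
servo_tool(commands="-45.8 -14 8 0 1;-45.8 -14 8 0 1;-45.8 -14 8 0 1;-45.8 -14 8 0 1;-45.8 -14 8 0 1;-45.8 -14 8 0 1;-45.8 -14 8 0 1;-45.8 -14 8 0 1;-45.8 -14 8 0 1;-45.8 -14 8 0 1")

```text
clock: 1.77
position: [0.4738, -0.2695, 0.1618]
ee_rot: [-0.0, 0.471, 0.882, 0.0]
contact_force: [0.1, 0.5, -0.2]
width: 0.0854
```

```bash
python3 -c "
from h import *
go(.4935,-.334,.1,.59)
im=imaging.get_image('top')[:,:,::-1]; crop(im,370,180,470,260,6,'pics/c3.png')"
```

```text
shift cm [-6.46 -1.95  6.18] twist -0.001 pos [ 473.8 -269.5  161.8] yaw 0.589 F [ 0.1  0.5 -0.2] w 85.4 t 1.77
```

View pics/c3.png

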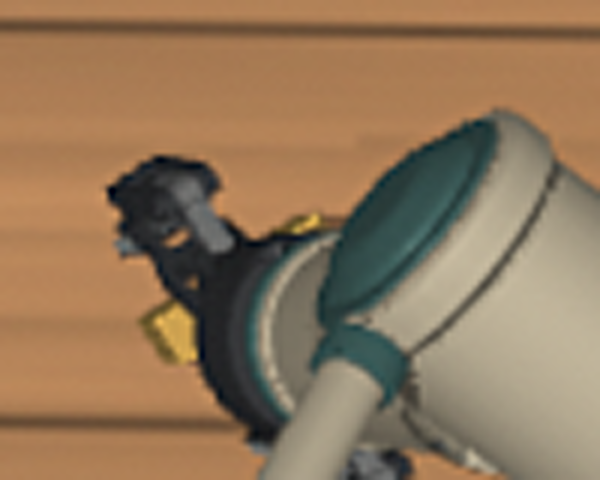

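The arm hides the middle of the bar, but both ends show on either side of the gripper. I'll move over it, descend and grip its upper part.

Request:
servo_tool(commands="-6.5 -1.95 6 0 1;-6.5 -1.95 6 0 1;-6.5 -1.95 6 0 1;-6.5 -1.95 6 0 1;-6.5 -1.95 9.5 0 1;-6.5 -1.95 12.5 0 1;-6.5 -1.95 14.45 0 1;-6.5 -1.95 14.45 0 1")

```text
clock: 2.48
position: [0.4913, -0.3287, 0.0153]
ee_rot: [-0.004, 0.471, 0.882, 0.001]
contact_force: [-0.7, 0.6, -0.6]
width: 0.0852
```

```bash
python3 -c "
from h import *
go(.4935,-.334,.017,.59)
im=imaging.get_image('side')[:,:,::-1]; crop(im,270,260,430,380,5,'pics/c4.png')"
```

```text
shift cm [-0.57 -0.11 -0.17] twist 0.001 pos [ 491.3 -328.7   15.3] yaw 0.591 F [-0.7  0.6 -0.6] w 85.2 t 2.48
```

View pics/c4.png

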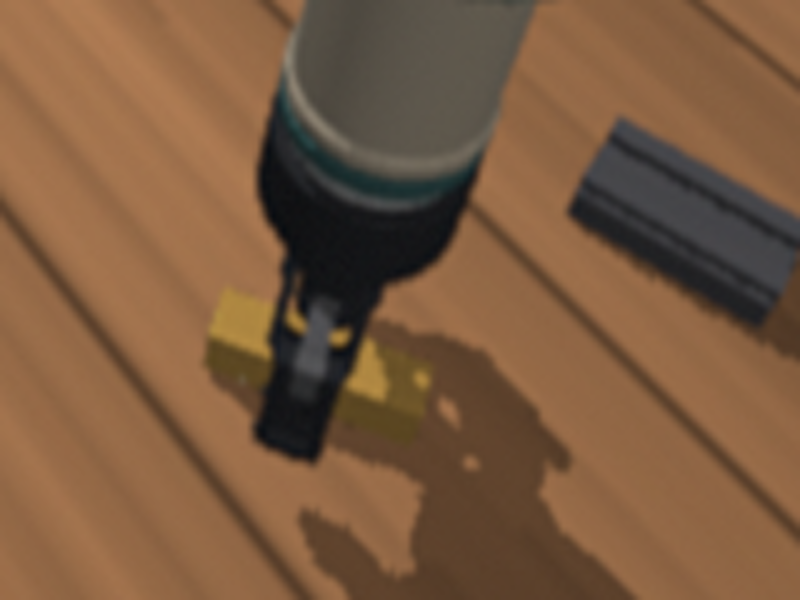

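Request:
servo_tool(commands="0 0 0 0 1;0 0 0 0 -1;0 0 0 0 -1;0 0 0 0 -1;0 0 0 0 -1;0 0 0 0 -1;0 0 0 0 -1;0 0 0 0 -1", newtons=80)

```text
clock: 3.2
position: [0.4941, -0.3327, 0.0192]
ee_rot: [0.0, 0.471, 0.882, -0.0]
contact_force: [-1.3, 0.4, 5.4]
width: 0.0217
```

```bash
python3 -c "
from h import *
go(.4935,-.334,.017,.59)
im=imaging.get_image('side')[:,:,::-1]; crop(im,270,260,430,380,5,'pics/c5.png')"
```

```text
shift cm [-0.07 -0.12  0.22] twist 0.0 pos [ 494.1 -332.7   19.2] yaw 0.59 F [-1.3  0.4  5.4] w 21.7 t 3.2
```

View pics/c5.png

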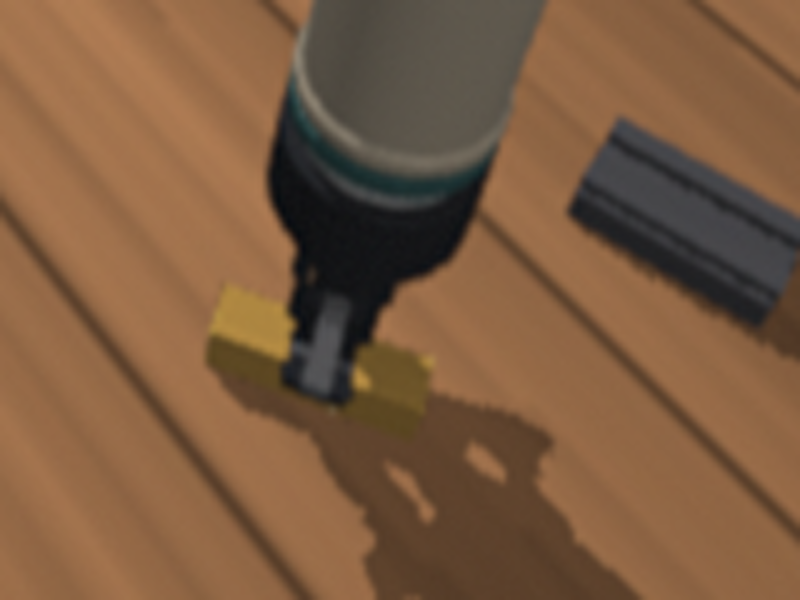

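Request:
servo_tool(commands="0 0 -2 0 -1;0 0 -5 0 -1;0 0 -9 0 -1;0 0 -12 0 -1;0 0 -12 0 -1")

```text
clock: 3.67
position: [0.4971, -0.335, 0.1445]
ee_rot: [0.006, 0.471, 0.882, -0.001]
contact_force: [1.3, -2.0, -3.1]
width: 0.0214
```

```bash
python3 -c "
from h import *
go(.5985,.08,.12,-.127)
im=imaging.get_image('side')[:,:,::-1]; crop(im,270,200,430,350,4,'pics/c6.png')"
```

```text
shift cm [28.87 31.5   2.22] twist 0.717 pos [ 497.1 -335.   144.5] yaw 0.59 F [ 1.3 -2.  -3.1] w 21.4 t 3.67
```

View pics/c6.png

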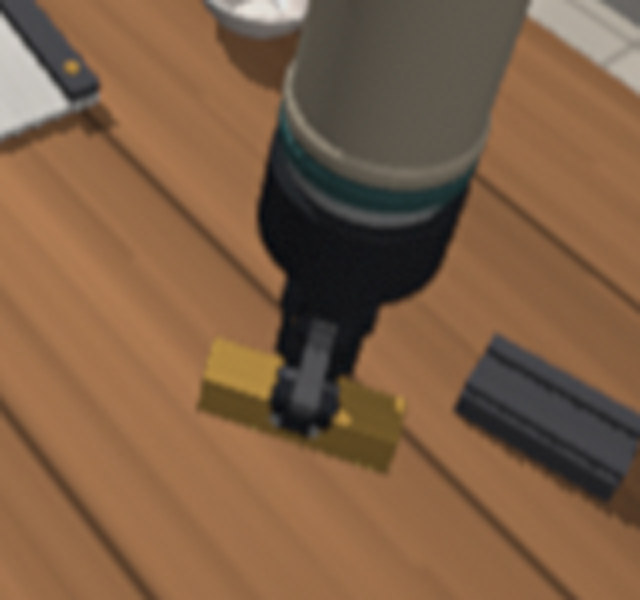

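Request:
servo_tool(commands="28.9 31.5 2.2 0.717 -1;28.9 31.5 2.2 0.717 -1;28.9 31.5 2.2 0.717 -1;28.9 31.5 2.2 0.717 -1;28.9 31.5 2.2 0.717 -1;28.9 31.5 2.2 0.717 -1;28.9 31.5 2.2 0.717 -1;28.9 31.5 2.2 0.717 -1;28.9 31.5 2.2 0.717 -1;28.9 31.5 2.2 0.717 -1")

```text
clock: 4.55
position: [0.5867, 0.059, 0.1148]
ee_rot: [-0.002, 0.751, 0.661, -0.002]
contact_force: [1.3, -0.2, -3.3]
width: 0.0215
```

Request:
servo_tool(commands="0 0 0 0 -1;0 0 0 0 -1")

```text
clock: 4.72
position: [0.5869, 0.0595, 0.1147]
ee_rot: [-0.002, 0.749, 0.663, -0.002]
contact_force: [0.0, -0.2, -3.9]
width: 0.0215
```

```bash
python3 -c "
from h import *
go(.5985,.08,.08,-.127)
im=imaging.get_image('side')[:,:,::-1]; crop(im,190,120,350,260,5,'pics/c7.png')
im=imaging.get_image('top')[:,:,::-1]; crop(im,200,140,340,260,5,'pics/c8.png')"
```

```text
shift cm [2.18 0.92 3.46] twist 0.005 pos [586.9  59.5 114.7] yaw -0.122 F [ 0.  -0.2 -3.9] w 21.5 t 4.72
```

View pics/c7.png

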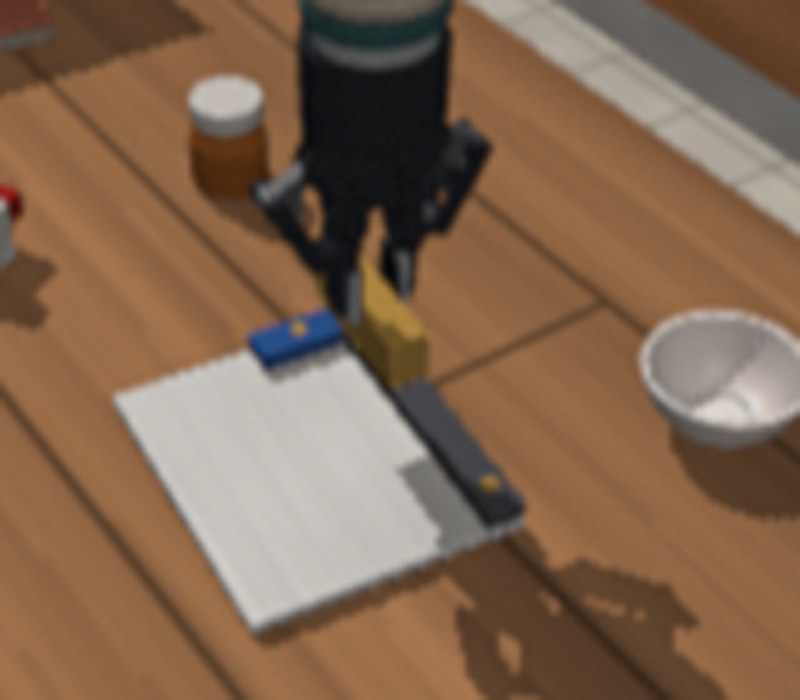

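View pics/c8.png

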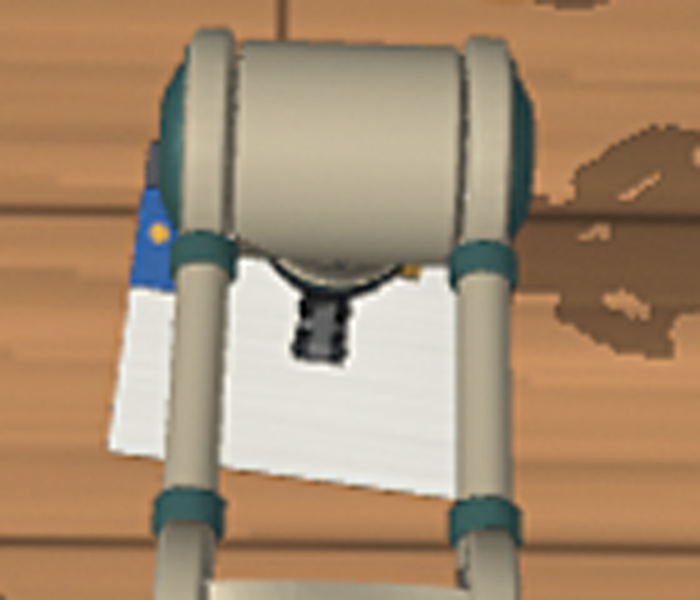

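Request:
servo_tool(commands="2.9 0.8 2 0.005 -1;2.9 0.8 4 0.005 -1;2.9 0.8 6 0.005 -1;2.9 0.8 6 0.005 -1;2.9 0.8 6 0.005 -1")

```text
clock: 5.23
position: [0.5985, 0.0831, 0.056]
ee_rot: [-0.001, 0.753, 0.658, -0.002]
contact_force: [0.8, 0.4, -3.9]
width: 0.0217
```

```bash
python3 -c "
from h import *
go(.5984,.0872,.034,-.127)
im=imaging.get_image('side')[:,:,::-1]; crop(im,210,140,310,240,6,'pics/c9.png')"
```

```text
shift cm [ 0.41 -0.05  2.2 ] twist -0.007 pos [598.5  83.1  56. ] yaw -0.134 F [ 0.8  0.4 -3.9] w 21.7 t 5.23
```

View pics/c9.png

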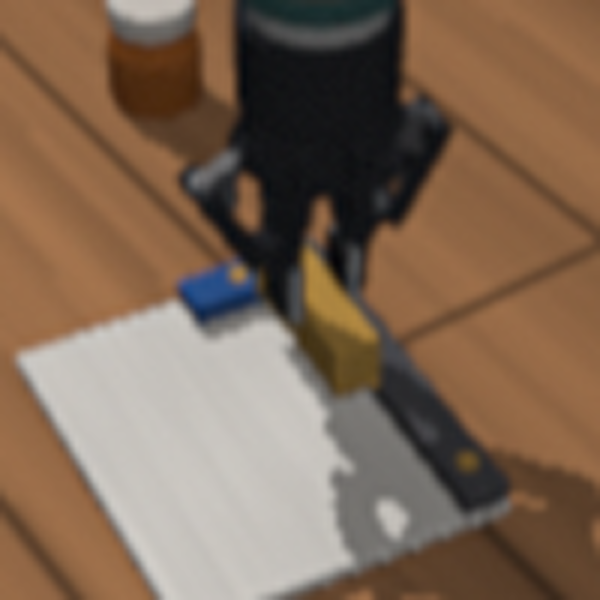

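Request:
servo_tool(commands="0 0 1 0 -1;0 0 2 0 -1;0 0 2.2 0 -1;0 0 2.3 0 -1;0 0 2.4 0 -1;0 0 2.5 0 -1;0 0 2.5 0 -1;0 0 2.5 0 -1")

```text
clock: 5.95
position: [0.6004, 0.0848, 0.0327]
ee_rot: [0.0, 0.752, 0.659, 0.0]
contact_force: [0.3, -0.6, -3.9]
width: 0.0215
```

```bash
python3 -c "
from h import *
go(.6051,.0924,.031,-.127)
im=imaging.get_image('side')[:,:,::-1]; crop(im,210,140,310,240,6,'pics/c10.png')"
```

```text
shift cm [0.81 0.37 0.17] twist -0.005 pos [600.4  84.8  32.7] yaw -0.132 F [ 0.3 -0.6 -3.9] w 21.5 t 5.95
```

View pics/c10.png

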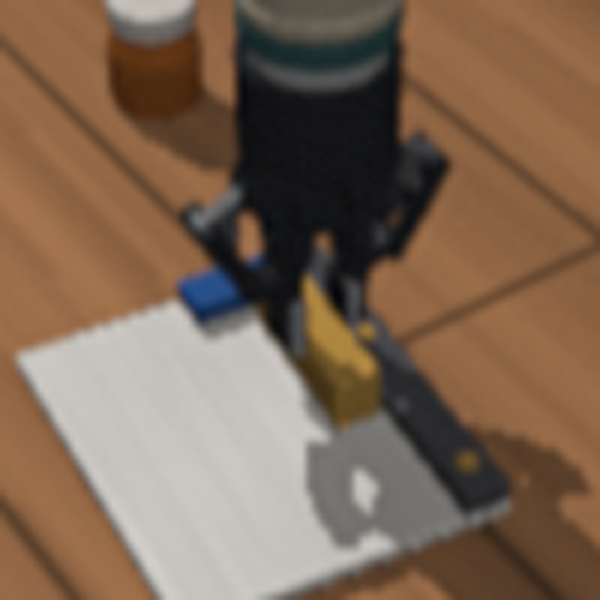

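Request:
servo_tool(commands="0 0 0.1 -0.005 -1;0 0 0.2 -0.005 -1;0 0 0.25 -0.005 -1;0 0 0.25 -0.005 -1")

```text
clock: 6.33
position: [0.6005, 0.0848, 0.0312]
ee_rot: [0.0, 0.75, 0.661, 0.0]
contact_force: [-3.0, -1.1, 4.8]
width: 0.0217
```

Request:
servo_tool(commands="0.2 0 0 0 -1;0.4 0 0 0 -1;0.6 0 0 0 -1;0.7 0 0 0 -1;0.7 0 0 0 -1")

```text
clock: 6.75
position: [0.6025, 0.0913, 0.0312]
ee_rot: [0.001, 0.75, 0.661, 0.001]
contact_force: [-0.8, -2.9, 5.0]
width: 0.0214
```

Request:
servo_tool(commands="0.1 0.1 0 0 -1;0.15 0.2 0 0 -1;0.2 0.3 0 0 -1;0.2 0.3 0 0 -1")

```text
clock: 7.08
position: [0.6038, 0.0925, 0.0312]
ee_rot: [0.0, 0.75, 0.661, -0.001]
contact_force: [-3.3, -2.8, 8.1]
width: 0.0214
```

```bash
python3 -c "
from h import *
go(.6051,.0924,.031,-.127)
im=imaging.get_image('side')[:,:,::-1]; crop(im,210,140,310,240,6,'pics/c11.png')"
```

```text
shift cm [0.01 0.13 0.02] twist 0.001 pos [603.8  92.5  31.2] yaw -0.126 F [-3.3 -2.8  8.1] w 21.4 t 7.08
```

View pics/c11.png

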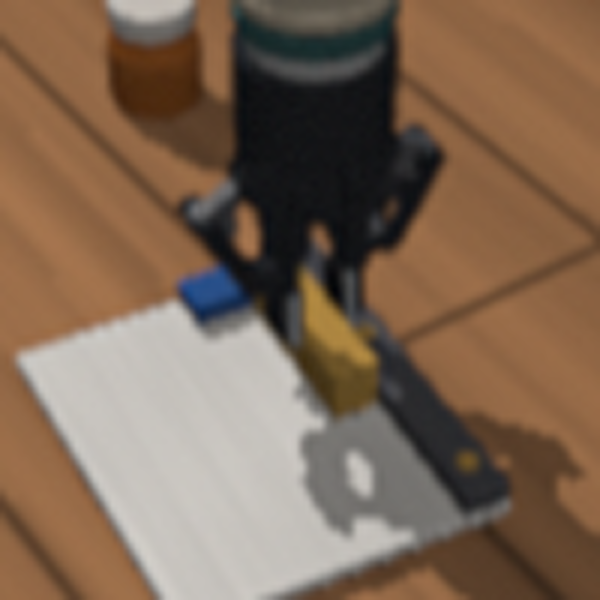

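Request:
servo_tool(commands="0 0.1 0 0 -1;0 0.2 0 0 -1;0 0.2 0 0 -1")

```text
clock: 7.38
position: [0.6038, 0.0925, 0.0312]
ee_rot: [-0.001, 0.75, 0.661, -0.002]
contact_force: [-7.2, -2.9, 11.4]
width: 0.0217
```

Request:
servo_tool(commands="0.1 0 0 0 -1;0.2 0 0 0 -1;0.2 0 0 0 -1")

```text
clock: 7.63
position: [0.6039, 0.0932, 0.0311]
ee_rot: [-0.0, 0.75, 0.661, -0.003]
contact_force: [-7.1, -6.1, 11.5]
width: 0.0212
```

Request:
servo_tool(commands="0.1 0 0 0 -1;0.2 0 0 0 -1;0.2 0 0 0 -1")

```text
clock: 7.88
position: [0.6039, 0.0932, 0.0312]
ee_rot: [0.001, 0.75, 0.662, -0.004]
contact_force: [-8.3, -12.2, 12.6]
width: 0.0214
```

Request:
servo_tool(commands="0.1 0 0 0 -1;0.2 0 0 0 -1;0.2 0 0 0 -1")

```text
clock: 8.13
position: [0.6039, 0.0933, 0.0312]
ee_rot: [0.002, 0.749, 0.662, -0.006]
contact_force: [-7.9, -16.2, 13.0]
width: 0.0214
```

Request:
servo_tool(commands="-0.2 -0.1 -0.1 0 -1;-0.4 -0.15 -0.15 0 -1;-0.4 -0.15 -0.15 0 -1;-0.4 -0.15 -0.15 0 -0.4;-0.4 -0.15 -0.15 0 -0.2;-0.4 -0.15 -0.15 0 0;-0.4 -0.15 -0.15 0 0;-0.4 -0.15 -0.15 0 0")

```text
clock: 8.8
position: [0.6056, 0.0957, 0.0317]
ee_rot: [0.0, 0.75, 0.661, 0.001]
contact_force: [0.6, -1.0, 0.4]
width: 0.0428
```

Request:
servo_tool(commands="0 0 0 0 0.2;0 0 0 0 0.2;0 0 -2 0 0.2;0 0 -5 0 0.2;0 0 -9 0 0.2;0 0 -13 0 0.2;-5 0 -13 0 0.2;-9 0 -13 0 0.2;-13 0 -13 0 0.2;-17 0 -13 0 0.2")

```text
clock: 9.63
position: [0.5837, -0.0713, 0.1621]
ee_rot: [0.0, 0.75, 0.661, 0.0]
contact_force: [1.2, -1.7, 0.7]
width: 0.0513
```

Run:
```python
from h import *
im=imaging.get_image('top')[:,:,::-1].copy(); crop(im,205,150,325,250,6,'pics/c12.png'); cv2.imwrite("pics/top1.png",im)
si=imaging.get_image('side')[:,:,::-1].copy(); crop(si,210,160,310,240,6,'pics/c13.png')
h=cv2.cvtColor(im,cv2.COLOR_BGR2HSV)
print("bar",rect(blob(cv2.inRange(h,(15,110,140),(35,255,255)),225,170,310,215),"top",.042))
go(.468,.364,.16,.48)
```

```text
bar (604.8, 92.5, 89.2, 23.5, np.float64(1.441))
shift cm [ 4.209e+01 -1.727e+01  2.000e-02] twist -0.613 pos [583.5 -76.1 161.8] yaw -0.133 F [0.3 1.3 0. ] w 50.9 t 9.73
```

View pics/c12.png

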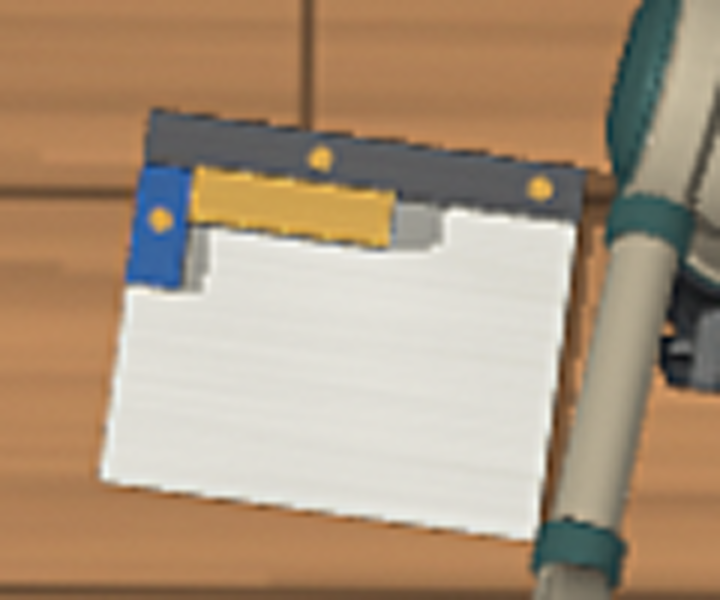

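View pics/c13.png

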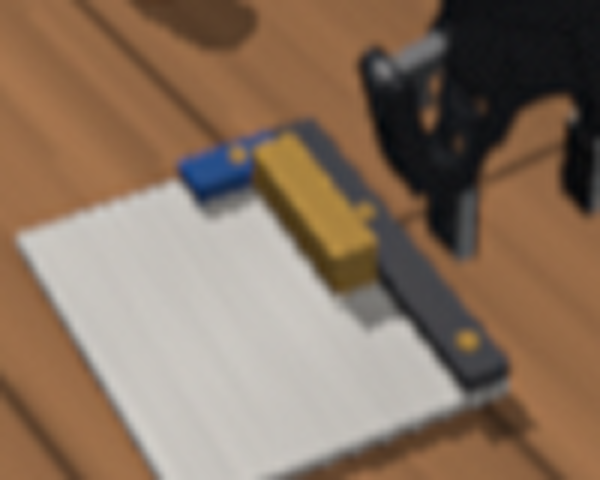

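The bar measures (604.8, 92.5) mm against a target of (605.1, 92.4), so it's seated in the corner. Next is the push block.

Request:
servo_tool(commands="42.1 -17.3 0 -0.613 0.2;42.1 -17.3 0 -0.613 0.2;42.1 -17.3 0 -0.613 0.2;42.1 -17.3 0 -0.613 0.2;42.1 -17.3 0 -0.613 0.2;42.1 -17.3 0 -0.613 0.2;42.1 -17.3 0 -0.613 0.2;42.1 -17.3 0 -0.613 0.2;42.1 -17.3 0 -0.613 0.2;42.1 -17.3 0 -0.613 0.2")

```text
clock: 10.57
position: [0.4744, 0.3347, 0.1617]
ee_rot: [-0.0, 0.516, 0.857, 0.0]
contact_force: [0.8, 0.4, -0.0]
width: 0.0513
```

Request:
servo_tool(commands="0 0 0 0 0.2;0 0 0 0 0.2;0 0 0 0 0.2")

```text
clock: 10.82
position: [0.4752, 0.3325, 0.1613]
ee_rot: [0.0, 0.516, 0.857, -0.0]
contact_force: [0.1, -0.1, 0.1]
width: 0.0514
```

Run:
```python
from h import *
go(.468,.364,.1,.48)
```

```text
shift cm [3.12 0.84 6.13] twist 0.008 pos [475.2 332.5 161.3] yaw 0.488 F [ 0.1 -0.1  0.1] w 51.4 t 10.82
```

Request:
servo_tool(commands="3.1 0.84 2 0.008 0.2;3.1 0.84 4 0.008 0.2;3.1 0.84 6 0.008 0.2;3.1 0.84 6 0.008 0.2")

```text
clock: 11.15
position: [0.4666, 0.3607, 0.0978]
ee_rot: [-0.002, 0.52, 0.854, -0.004]
contact_force: [-1.2, -0.5, -0.7]
width: 0.0511
```

Run:
```python
from h import *
go(.468,.364,.05,.48)
si=imaging.get_image('side')[:,:,::-1].copy(); crop(si,120,90,240,210,5,'pics/c14.png')
im=imaging.get_image('top')[:,:,::-1].copy(); crop(im,110,190,200,290,6,'pics/c15.png')
```

```text
shift cm [0.23 0.32 4.78] twist -0.004 pos [466.6 360.7  97.8] yaw 0.476 F [-1.2 -0.5 -0.7] w 51.1 t 11.15
```

View pics/c14.png

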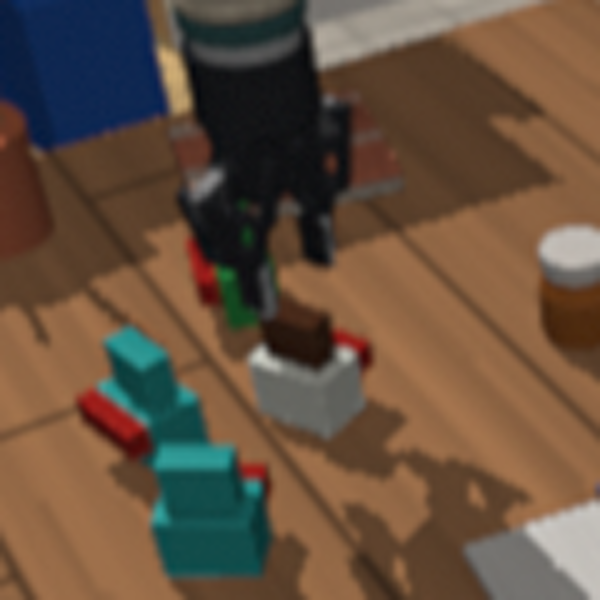

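View pics/c15.png

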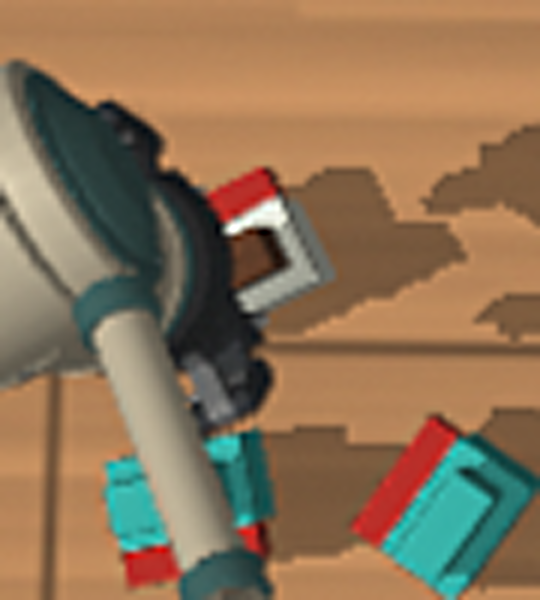

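Request:
servo_tool(commands="0 0 0 0 0.2;0 0 1.5 0 0.2;0 0 3 0 0.2;0 0 4.5 0 0.2;0 0 5 0 0.2;0 0 5 0 0.2;0 0 5 0 0.2")

```text
clock: 11.83
position: [0.4695, 0.3637, 0.0526]
ee_rot: [0.0, 0.52, 0.854, 0.001]
contact_force: [0.3, 0.1, -0.3]
width: 0.0513
```

Request:
servo_tool(commands="0 0 0 0 -1;0 0 0 0 -1;0 0 0 0 -1;0 0 0 0 -1;0 0 0 0 -1;0 0 0 0 -1;0 0 0 0 -1", newtons=110)

```text
clock: 12.42
position: [0.4694, 0.3639, 0.0528]
ee_rot: [0.001, 0.52, 0.854, 0.001]
contact_force: [-0.4, -1.9, 5.8]
width: 0.0204
```

Run:
```python
from h import *
go(.468,.364,.05,.48)
si=imaging.get_image('side')[:,:,::-1].copy(); crop(si,120,90,240,210,5,'pics/c16.png')
```

```text
shift cm [ 0.08 -0.12  0.28] twist -0.002 pos [469.4 363.9  52.8] yaw 0.478 F [-0.4 -1.9  5.8] w 20.4 t 12.42
```

View pics/c16.png

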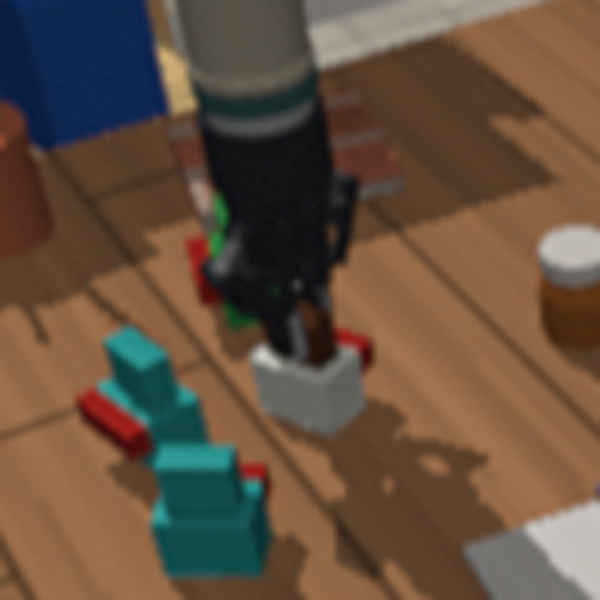

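Request:
servo_tool(commands="0 0 -1 0 -1;0 0 -3 0 -1;0 0 -6 0 -1;0 0 -9 0 -1;0 0 -9 0 -1")

```text
clock: 12.88
position: [0.4718, 0.3657, 0.1479]
ee_rot: [0.003, 0.52, 0.854, 0.005]
contact_force: [1.1, 0.8, -0.9]
width: 0.0201
```

Run:
```python
from h import *
go(.53,.09,.14,-.127)
si=imaging.get_image('side')[:,:,::-1].copy(); crop(si,120,60,240,180,5,'pics/c17.png')
```

```text
shift cm [-27.16  -7.53   0.68] twist 0.605 pos [471.8 365.7 147.9] yaw 0.478 F [ 1.1  0.8 -0.9] w 20.1 t 12.88
```

View pics/c17.png

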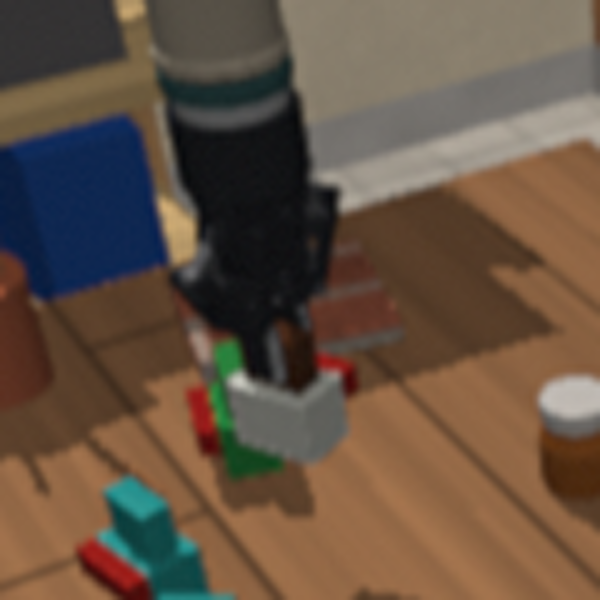

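Request:
servo_tool(commands="-28 -4.2 0 0.605 -1;-28 -4.2 0 0.605 -1;-28 -4.2 0 0.605 -1;-28 -4.2 0 0.605 -1;-28 -4.2 0 0.605 -1;-28 -4.2 0 0.605 -1;-28 -4.2 0 0.605 -1;-28 -4.2 0 0.605 -1;-28 -4.2 0 0.605 -1;-28 -4.2 0 0.605 -1")

```text
clock: 13.77
position: [0.5591, 0.0959, 0.1405]
ee_rot: [-0.001, 0.751, 0.66, -0.001]
contact_force: [0.3, -0.2, -1.8]
width: 0.0207
```

Run:
```python
from h import *
go(.5635,.0977,.095,-.127)
si=imaging.get_image('side')[:,:,::-1].copy(); crop(si,190,100,310,220,5,'pics/c18.png')
im=imaging.get_image('top')[:,:,::-1].copy(); crop(im,210,140,320,250,5,'pics/c19.png')
```

```text
shift cm [0.24 0.43 4.55] twist -0.001 pos [559.1  95.9 140.5] yaw -0.128 F [ 0.3 -0.2 -1.8] w 20.7 t 13.77
```

View pics/c18.png

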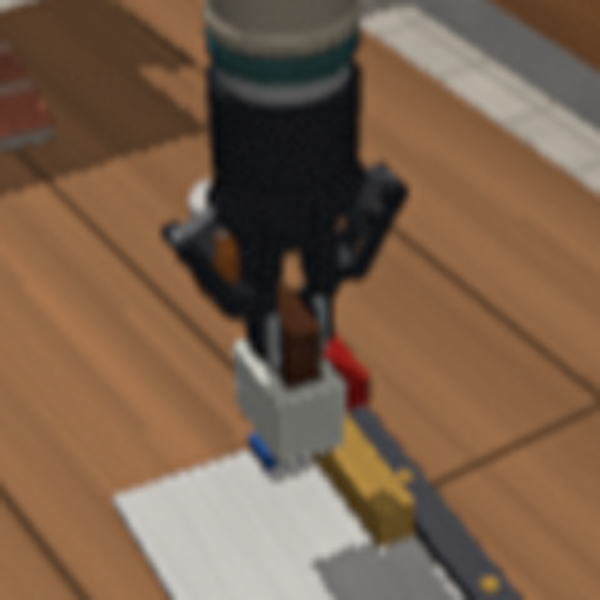

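View pics/c19.png

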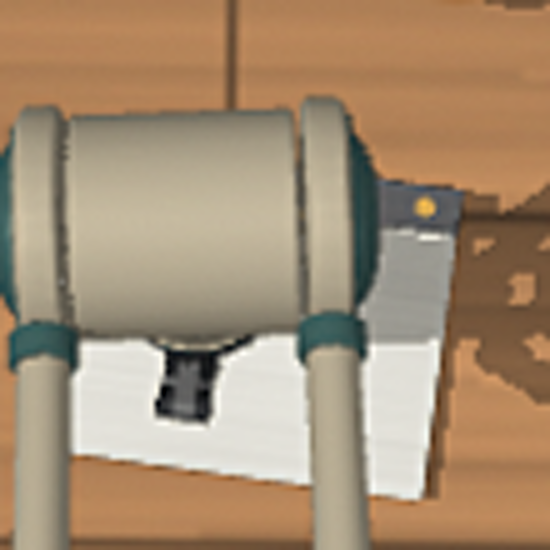

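Request:
servo_tool(commands="0.1 0.2 2 0 -1;0.1 0.2 4 0 -1;0.1 0.2 5.5 0 -1;0.1 0.2 6.3 0 -1;0.1 0.2 6.3 0 -1;0.1 0.2 6.3 0 -1")

```text
clock: 14.37
position: [0.562, 0.0973, 0.0785]
ee_rot: [-0.0, 0.75, 0.661, -0.0]
contact_force: [0.2, -0.7, -1.0]
width: 0.0206
```

Run:
```python
from h import *
go(.5635,.0977,.073,-.127)
si=imaging.get_image('side')[:,:,::-1].copy(); crop(si,200,130,300,230,6,'pics/c20.png')
```

```text
shift cm [0.06 0.14 0.55] twist 0.001 pos [562.   97.3  78.5] yaw -0.126 F [ 0.2 -0.7 -1. ] w 20.6 t 14.37
```

View pics/c20.png

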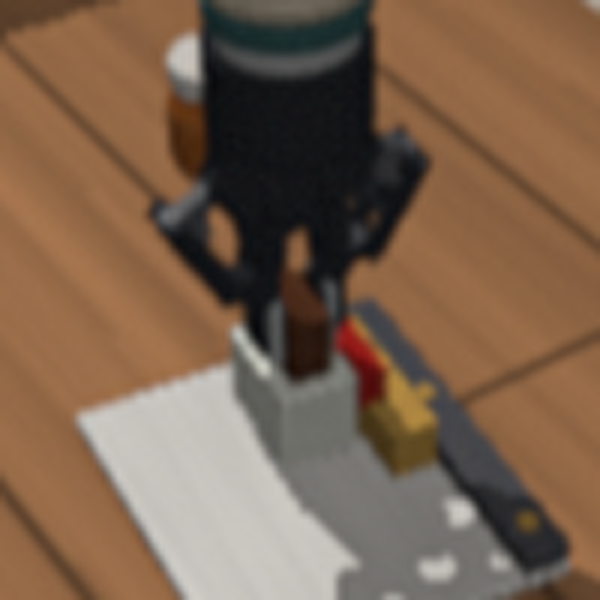

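Request:
servo_tool(commands="0 0.2 0.2 0 -1;0 0.4 0.4 0 -1;0 0.7 0.45 0 -1;0 0.9 0.45 0 -1;0 1 0.45 0 -1;0 1 0.45 0 -1")

```text
clock: 14.92
position: [0.5722, 0.095, 0.074]
ee_rot: [-0.0, 0.751, 0.661, -0.0]
contact_force: [-0.3, 0.1, -2.1]
width: 0.0201
```

Run:
```python
from h import *
go(.5734,.0964,.071,-.127)
si=imaging.get_image('side')[:,:,::-1].copy(); crop(si,200,130,300,230,6,'pics/c21.png')
```

```text
shift cm [0.16 0.1  0.3 ] twist -0.0 pos [572.2  95.   74. ] yaw -0.127 F [-0.3  0.1 -2.1] w 20.1 t 14.92
```

View pics/c21.png

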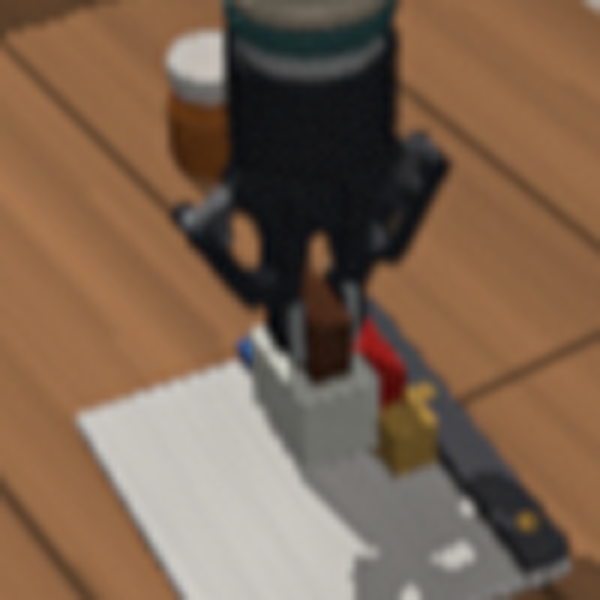

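Request:
servo_tool(commands="0 0.1 0.1 0 -1;0 0.2 0.2 0 -1;0 0.3 0.3 0 -1;0 0.4 0.4 0 -1;0 0.4 0.4 0 -1")

```text
clock: 15.38
position: [0.5725, 0.0949, 0.0712]
ee_rot: [-0.002, 0.75, 0.661, -0.003]
contact_force: [-9.9, 0.9, 12.1]
width: 0.0208
```

Request:
servo_tool(commands="0 0.1 0.1 0 -1;0 0.2 0.2 0 -1;0 0.3 0.3 0 -1;0 0.3 0.3 0 -1;0 0.3 0.3 0 -1;0 0.3 0.3 0 -1")

```text
clock: 15.88
position: [0.5726, 0.0949, 0.0711]
ee_rot: [-0.004, 0.75, 0.661, -0.004]
contact_force: [-20.8, 0.5, 32.9]
width: 0.0201
```

Run:
```python
from h import *
go(.5734,.0964,.071,-.127); s=monitor.get_state(); print(s["ee_rot"],s["contact_force"])
si=imaging.get_image('side')[:,:,::-1].copy(); crop(si,200,130,300,230,6,'pics/c22.png')
im=imaging.get_image('top')[:,:,::-1].copy(); crop(im,200,140,320,250,5,'pics/c23.png')
```

```text
shift cm [0.16 0.06 0.01] twist 0.0 pos [572.6  94.9  71.1] yaw -0.127 F [-20.8   0.5  32.9] w 20.1 t 15.88
[-0.00381587  0.7504186   0.66094094 -0.00379926] [-20.84952837   0.51194694  32.92559012]
```

View pics/c22.png

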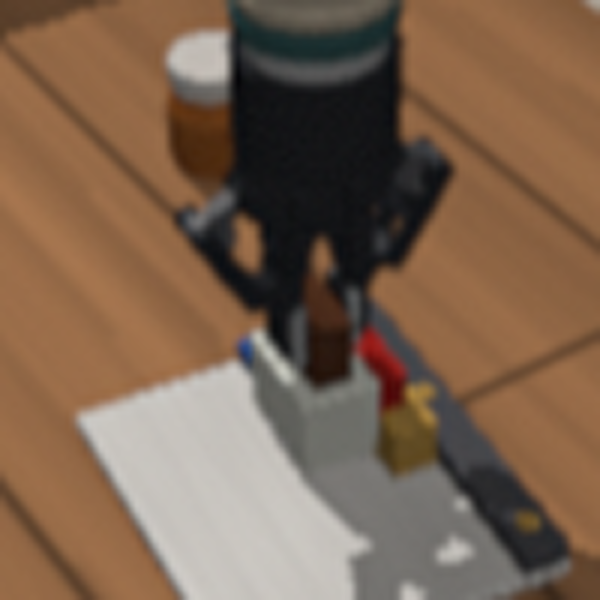

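View pics/c23.png

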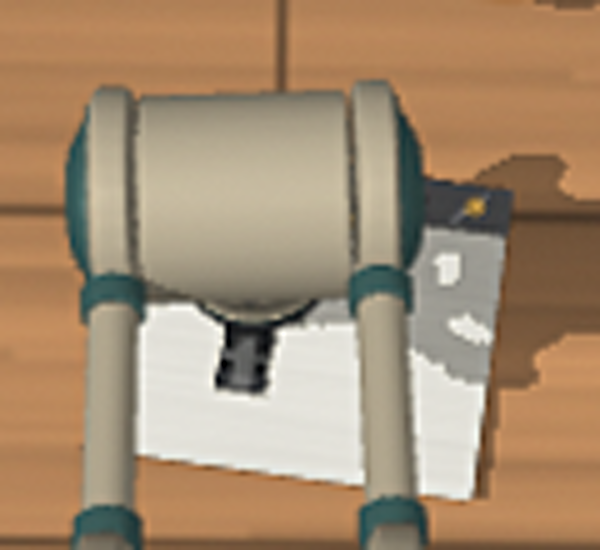

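Request:
servo_tool(commands="0 0 0 0 -1;0 0 0 0 -1;0 0 0 0 -1;0 0 0 0 -1;0 0 0 0 -1;0 0 0 0 -1")

```text
clock: 16.48
position: [0.5726, 0.0948, 0.0711]
ee_rot: [-0.004, 0.75, 0.661, -0.004]
contact_force: [-20.8, 0.9, 33.6]
width: 0.0202
```

Run:
```python
from h import *
go(.5734,.0964,.071,-.127)
ux=np.array([.992,-.1266]);uy=np.array([.1266,.992]);c=np.array([.6227,.1355])
P=[[*(c+a*ux+b*uy),z] for a,b,z in((-.024,-.09,.012),(-.024,-.09,.042),(0,-.09,.042),(0,-.09,.012))]
p=proj("side",P); print(p.round(1))
si=imaging.get_image('side')[:,:,::-1].copy(); f=12; x0,y0=245,180
b=cv2.resize(si[y0:y0+45,x0:x0+55],None,fx=f,fy=f,interpolation=cv2.INTER_CUBIC)
cv2.polylines(b,[np.int32((p-[x0,y0]+.5)*f)],True,(0,0,255),1); cv2.imwrite("pics/c24.png",b)
```

```text
shift cm [0.17 0.05 0.01] twist 0.0 pos [572.6  94.8  71.1] yaw -0.127 F [-20.8   0.9  33.6] w 20.2 t 16.48
[[265.7 209.3]
 [265.8 201.9]
 [273.2 199.3]
 [272.9 206.7]]
```

View pics/c24.png

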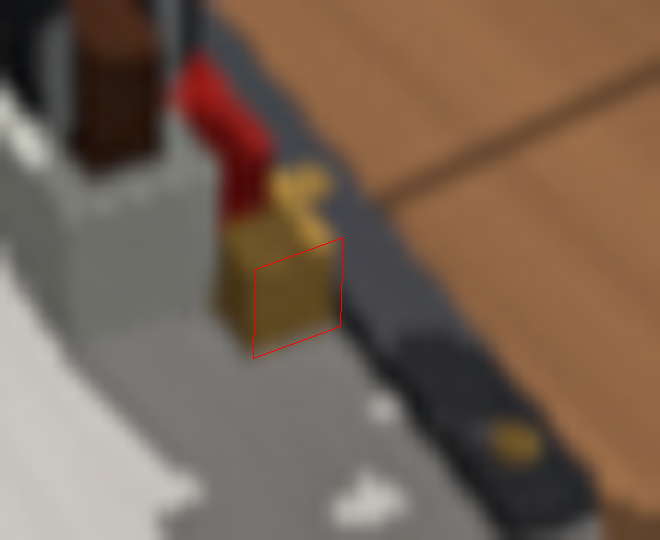

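I'll compare the bar with its earlier released pose at the same scale, to make sure the push hasn't shifted it.

Run:
```python
from h import *
a=cv2.imread("pics/c13.png")[90:380,200:520]; o=cv2.imread("pics/c22.png")
b=o[90+180:380+180,260:580]
v=np.hstack([a,b]); v=cv2.resize(v,None,fx=1.2,fy=1.2)
for y in range(0,v.shape[0],36): v[y]=(0,0,255)
for x in range(0,v.shape[1],48): v[:,x]=(0,0,255)
cv2.imwrite("pics/c25.png",v)
```

```text
(no output)
```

View pics/c25.png

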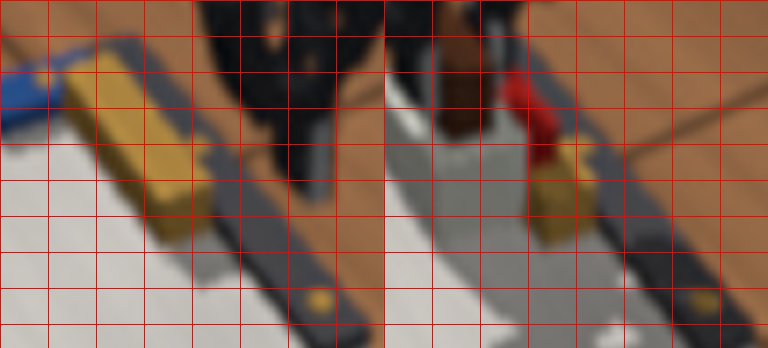

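The bar's end is at the same pixels before and after the push: lower corner (162,245) in both halves. Handing in.

```bash
python3 -c "
from rig import ticket
print(ticket.sign_off())"
```

```text
the job is handed in; nothing more can be done
None
```

The job is handed in. The brass bar is seated in the jig's corner, and the arm is holding a diagonal push on it through the wooden push block. The sign-off gave no verdict.

- **Bar:** I laid it flat and slid it against the fence and stop until I felt contact on both, then let go. Its centre measured (604.8, 92.5) mm, against a seated target of about (605.1, 92.4), and its angle was within about 0.01 rad of the fence.
- **Push:** I lifted the white-heeled block by its grip, hooked its notch over the bar's near top edge and leaned on it. The wrist read about 21 N forward and 34 N down, steady over the last 0.6 s. The block is nearly square to the jig, with the heel about 6 mm off the bed (worked out from the tool height).
- **Last checks:** The bar's visible end was at the same pixels before and under the push. My predicted outline of that end in the side view was about 1 pixel (2–3 mm) off. The comparison shows no shift, so I put that down to camera calibration. The arm hid the rest of the bar from the top camera during the push.
- **Bystanders:** I never went near the bowl, jar or ingot mould, but I did not measure their positions again at the end. The clock was about 17 s at hand-in.

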